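# Lay out the check weights for the balance

### The arm

A 6-joint arm with a two-finger parallel gripper is mounted at the origin on the work surface. World frame = base frame: x ahead of the robot, y to its left, z up, the work surface at z = 0. Lengths are in m, angles in rad, forces in N, time in s.
With the tool pointing down it reaches from about 0.425 to 0.95 m from the base axis. Payload 3.5 kg.
Tool frame: the origin (TCP) lies between the finger pads; the fingertips stand 25 mm ahead of it and the grasp point (between the pads) lies 6 mm ahead of it (ctrl.tips_ahead is the distance from the TCP to the fingertips, in m); z points along the fingers, y is the direction in which the jaws open and shut (so a half turn about z gives the same grasp; the last joint's range is limited). The gripper opens to 85 mm and grips with 20 to 120 N. Pads are 22 mm wide; open, the fingers measure 114 mm over their backs; the gripper's body (76 mm by 85 mm) begins 54 mm behind the grasp point. The pads swing forward as they close: fully open they stand 13 mm farther back than shut.
Start: joints at [-0.15, 0.286, 1.577, -0, 1.279, -0.15], TCP at [0.675, 0, 0.256] pointing down, gripper open.
Joint ranges: [-2.77, 2.77], [-0.9, 2.22], [0.21, 2.48], [-1.53, 4.67], [0.24, 2.81], [-2.84, 2.84]. Speed limits (rad/s): [2.79, 2.79, 3.14, 3.14, 3.14, 3.14].

### API

Orientations are given as a unit quaternion [x, y, z, w].
In Python, from plant import ctrl, viewer, workorder gives the robot as it stands.
- The arm moves only by the tool drive_tool, never from a script. Its argument "deltas" is a list of rows, each an object of numbers: "dx", "dy", "dz": the shift along the world's x, y, z in m; "rx", "ry", "rz": the turn, a rotation vector about the world's x, y, z in degrees; "jaw": the finger opening in m, from 0 to 0.0854. In form: [{"dx": .., "dy": .., "dz": .., "rx": .., "ry": .., "rz": .., "jaw": ..}, ...]. A call has 1 to 20 rows; each row shifts and turns the commanded pose from where the row before left it; what a row does not reach is not made up. A row lasts 1/8 s, in which the tool goes at most 62.5 mm and 10.7 degrees, less where a joint would pass 70% of its speed; a pose out of reach is approached as far as the arm can. A call with a gripper value outside its range is refused whole. The fingers move at their own pace and stop on an object; "squeeze" is the grip in N (left out, the last holds). Time passes only in rows, so rows that do not move let the fingers close. It gives the time, the measured TCP pose, the force and the opening at its end, in the units of the state.
- ctrl.get_state(): the state, without advancing time (a new reading comes with each control period).
- viewer.read_camera(name): name is "scene" or "side" or "wrist"; returns the picture (480x640x3 uint8, red, green, blue); there is no depth.
- viewer.camera_info(name): a dict with "K" (3x3 intrinsics, pixels), "R" (3x3) and "t" (3): a world point X has camera coordinates R X + t; the wrist camera has in their place "T_tool_cam" (4x4, takes a point from camera to tool coordinates, whose origin is the TCP and whose axes are the flange's). Camera axes: x right, y down, z forward; pixel columns grow to the right and rows downward; lengths in m; the calibration is good to about 2 mm. A picture is of the moment at which its call begins: read the wrist's pose just before it. camera_info takes no time and is no camera call.
- workorder.sign_off(): hands the job in, once; it reports no verdict.
The state is a dict: "time": time; "qpos": joint angles; "dq": joint speeds; "joint_efforts": joint torques, N m; "eef_pos": TCP position; "tcp_rot": TCP orientation; "contact_force": force on the tool from outside, world axes, zero at the start; "wrist_torque": the same for the moment, N m; "opening": opening from 0.0 (shut) to 1.0 (fully open).
Only numpy, scipy, OpenCV 4.12 (cv2) and the standard library are available. Lean on these libraries where they do the work, as an engineer would, in place of code of your own. Each camera call takes 0.05 s, during which the arm holds its last target. There are 200 camera calls.

### The job

Get the four check weights ready for testing the balance: stand them upright on the rubber discs of the beech board, one centred on each disc, in order of size with the smallest at the end nearest the balance and the largest at the far end. Set each one down gently, without dropping or knocking over any of them, and leave the jar standing where it is.

Things in the scene. Friction and masses are not known exactly. Their poses are not given: they have to be found in the camera images.
- weight_20: The smallest of four loose stainless knob weights (20 g): an upright plain cylinder 13 mm in diameter up to 15 mm above its foot, then a thin neck and a smaller round knob, 23 mm tall in all. It starts standing on the bench (z = 0). Origin: centre of its underside, z axis up its axis; its turn about the axis does not matter.
- weight_100: The second smallest of four loose stainless knob weights (100 g): an upright plain cylinder 22 mm in diameter up to 27 mm above its foot, then a thin neck and a smaller round knob, 40 mm tall in all. It starts standing on the bench (z = 0). Origin: centre of its underside, z axis up its axis; its turn about the axis does not matter.
- weight_200: The second largest of four loose stainless knob weights (200 g): an upright plain cylinder 28 mm in diameter up to 33 mm above its foot, then a thin neck and a smaller round knob, 50 mm tall in all. It starts standing on the bench (z = 0). Origin: centre of its underside, z axis up its axis; its turn about the axis does not matter.
- weight_500: The largest of four loose stainless knob weights (500 g): an upright plain cylinder 38 mm in diameter up to 45 mm above its foot, then a thin neck and a smaller round knob, 67 mm tall in all. It starts standing on the bench (z = 0). Origin: centre of its underside, z axis up its axis; its turn about the axis does not matter.
- seat_a: Number 1 (-y end) of four alike dark rubber discs a, b, c, d, 52 mm across with brass rims, let in flush in a row, 70 mm apart along +y, in a pale beech board (300 x 84 mm, top 18 mm above the bench, fixed). Origin: centre of the disc's top, where a weight stands; y axis along the row, x across the board, z up.
- seat_b: Number 2 of four alike dark rubber discs a, b, c, d, 52 mm across with brass rims, let in flush in a row, 70 mm apart along +y, in a pale beech board (300 x 84 mm, top 18 mm above the bench, fixed). Origin: centre of the disc's top, where a weight stands; y axis along the row, x across the board, z up.
- seat_c: Number 3 of four alike dark rubber discs a, b, c, d, 52 mm across with brass rims, let in flush in a row, 70 mm apart along +y, in a pale beech board (300 x 84 mm, top 18 mm above the bench, fixed). Origin: centre of the disc's top, where a weight stands; y axis along the row, x across the board, z up.
- seat_d: Number 4 (+y end) of four alike dark rubber discs a, b, c, d, 52 mm across with brass rims, let in flush in a row, 70 mm apart along +y, in a pale beech board (300 x 84 mm, top 18 mm above the bench, fixed). Origin: centre of the disc's top, where a weight stands; y axis along the row, x across the board, z up.
- balance: The laboratory balance, fixed on the bench off one end of the board: white case 260 x 190 mm with a round steel pan 132 mm across, 84 mm above the bench. It stands on the robot's left (+y) or right (-y), changing places with a white pH meter, which has no pan but a thin upright electrode stand, 280 mm high. Origin: centre of its underside; front to -x.
- jar: Bystander: an amber glass jar with a white screw cap, 58 mm in diameter, 75 mm tall, loose on the bench among the weights. Origin: centre of its underside, z up.

How it is judged:
By the outcome, as a careful person would: the job done as asked, in the order asked, and still so for the second after the job is handed in, with the robot touching nothing.
It also fails if it takes over 120 s, if anything falls off the work surface, if the arm or the gripper's body presses on something with over 40 N, if the wrist force passes 120 N, or if a joint passes its speed limit or range.

## Working session

There is one attempt and no reset: what is moved stays moved. The work goes in short steps, Python scripts to look and compute and a tool call to move; the robot and the scene stay as the last step left them, time stands still between calls to the robot, and variables do not carry over. Pictures are saved under pics/ and viewed, and the job is handed in when it is done.

Besides the shell and the picture viewer there is one more tool, called after "Emit:" as name(argument=value, ...) on one line, values as JSON. drive_tool: Moves the arm, as the interface text tells. Its arguments: {"type":"object","properties":{"deltas":{"type":"array"},"squeeze":{"type":"number"}},"required":["deltas"]}

```bash
mkdir -p pics; ls
cat > h.py <<'E'
import numpy as np, cv2
from plant import ctrl, viewer, workorder
from scipy.spatial.transform import Rotation as Rn
def snap(n,f):
    s=ctrl.get_state(); im=viewer.read_camera(n); cv2.imwrite(f'pics/{f}.png',im[:,:,::-1]); return s,im
def cam(n,s=None):
    c=viewer.camera_info(n); K=np.array(c['K'])
    if n!='wrist': return K,np.array(c['R']),np.array(c['t'])
    s=s or ctrl.get_state(); T=np.eye(4); T[:3,:3]=Rn.from_quat(s['tcp_rot']).as_matrix(); T[:3,3]=s['eef_pos']
    W=np.linalg.inv(T@np.array(c['T_tool_cam'])); return K,W[:3,:3],W[:3,3]
def px2w(n,u,v,z,s=None):
    K,R,t=cam(n,s); d=R.T@np.linalg.solve(K,[u,v,1]); o=-R.T@t
    return (o+d*(z-o[2])/d[2]).round(4)
def w2px(n,X,s=None):
    K,R,t=cam(n,s); p=K@(R@np.array(X)+t); return (p[:2]/p[2]).round(1)
E
python3 - <<'E'
from h import *
for n in('scene','side','wrist'):
    s,_=snap(n,n+'0'); K,R,t=cam(n,s); print(n,K[0,0],(-R.T@t).round(3),R[2].round(2))
print(s)
print(np.array(viewer.camera_info('wrist')['T_tool_cam']).round(3))
E
```

```text
pics
scene 604.4394921987475 [ 1.317 -0.694  1.55 ] [-0.44  0.39 -0.81]
side 499.44177664780835 [-0.043  0.725  1.029] [ 0.42 -0.52 -0.75]
wrist 339.8346576368786 [0.674 0.067 0.373] [-0.   -0.26 -0.97]
{'time': 0.1, 'qpos': array([-1.50002491e-01,  2.87115719e-01,  1.57804881e+00,  1.72138195e-05,
        1.27861700e+00, -1.50009160e-01]), 'dq': array([-2.15053438e-03, -1.10366070e-03, -3.15102849e-03, -9.75080750e-05,
       -1.99070429e-03,  3.20471895e-04]), 'joint_efforts': array([ 1.14915063e-03, -4.07295120e+01, -2.93698221e+01, -1.06323112e-04,
        3.42678482e-03, -4.41654265e-06]), 'eef_pos': array([6.74449213e-01, 1.14895838e-04, 2.55049822e-01]), 'tcp_rot': array([ 7.07105759e-01,  7.07106956e-01, -6.42909571e-04, -8.85735405e-04]), 'contact_force': array([ 0.24169548, -0.16949658, -0.40406173]), 'wrist_torque': array([-3.04854933e-02,  5.73247354e-06, -4.16035866e-03]), 'opening': 1.002376210940004}
[[ 0.001 -0.966 -0.26   0.067]
 [ 1.     0.     0.    -0.   ]
 [-0.    -0.26   0.966 -0.118]
 [ 0.     0.     0.     1.   ]]
```

View pics/scene0.png

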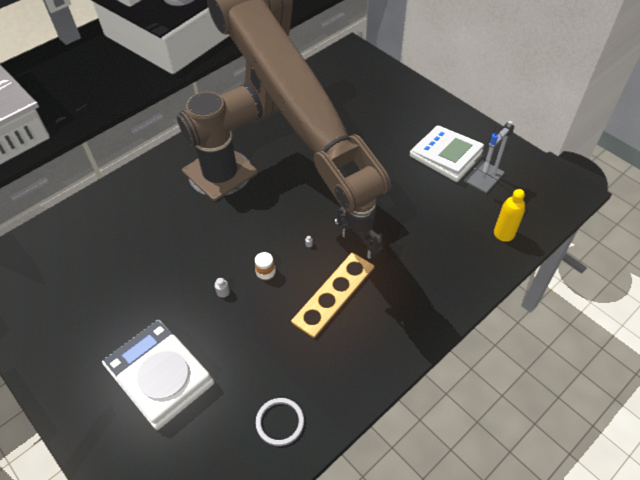

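View pics/side0.png

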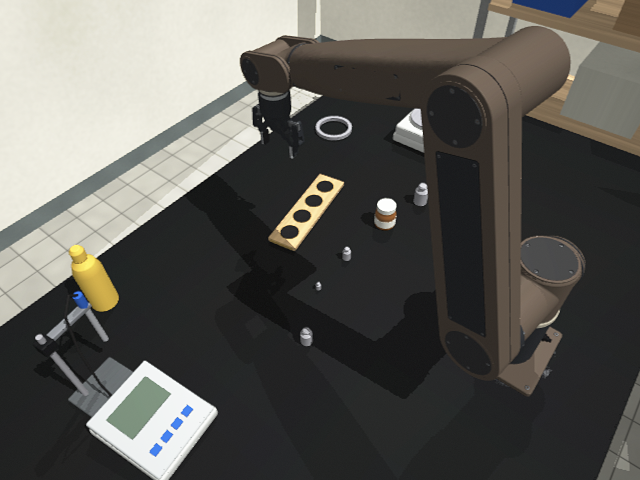

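View pics/wrist0.png

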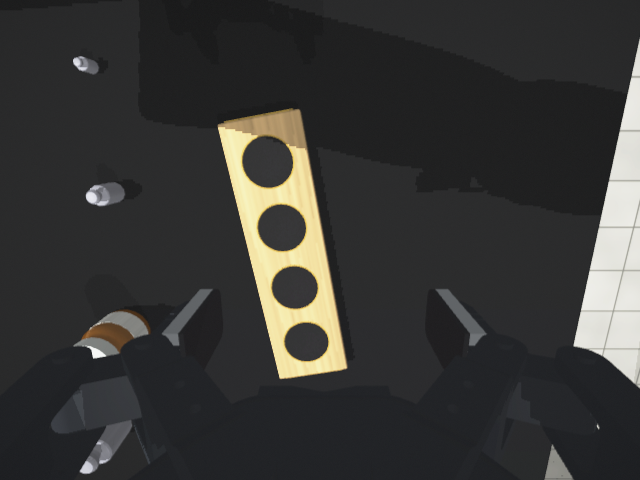

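The balance (with pan) is at the lower left of the scene view, the pH meter at the other side. The side view shows weights at (421,195), (347,254), (318,286) and (306,337), with the jar at (386,213).

Run:
```python
from h import *
im=cv2.imread('pics/side0.png'); cv2.imwrite('pics/c1.png',cv2.resize(im[165:365,250:450],None,fx=3,fy=3,interpolation=cv2.INTER_CUBIC))
for n,u,v in [('bal scene',160,375),]: print(n,px2w('scene',u,v,.08))
s=ctrl.get_state()
for u,v in [(267.5,161.5),(282,228),(295,287.5),(306.5,342)]: print('wr disc',px2w('wrist',u,v,.018,s))
for u,v in [(325,186.5),(314,201),(302,216),(289.5,232)]: print('side disc',px2w('side',u,v,.018))
for u,v in [(421,205),(386,226),(347,260),(318,290),(306,345)]: print('side foot',px2w('side',u,v,0))
for u,v in [(98,67),(123,190)]: print('wrist foot',px2w('wrist',u,v,0,s))
```

```text
bal scene [ 0.5373 -0.582   0.08  ]
wr disc [0.6167 0.0525 0.018 ]
wr disc [ 0.6293 -0.0172  0.018 ]
wr disc [ 0.6417 -0.0861  0.018 ]
wr disc [ 0.6538 -0.1553  0.018 ]
side disc [ 0.6517 -0.1555  0.018 ]
side disc [ 0.6386 -0.0863  0.018 ]
side disc [ 0.6272 -0.0175  0.018 ]
side disc [0.6151 0.0512 0.018 ]
side foot [ 0.39   -0.2787  0.    ]
side foot [ 0.4248 -0.1449  0.    ]
side foot [0.4385 0.0231 0.    ]
side foot [0.4385 0.1476 0.    ]
side foot [0.3625 0.2884 0.    ]
wrist foot [0.4478 0.1441 0.    ]
wrist foot [0.454  0.0211 0.    ]
```

View pics/c1.png

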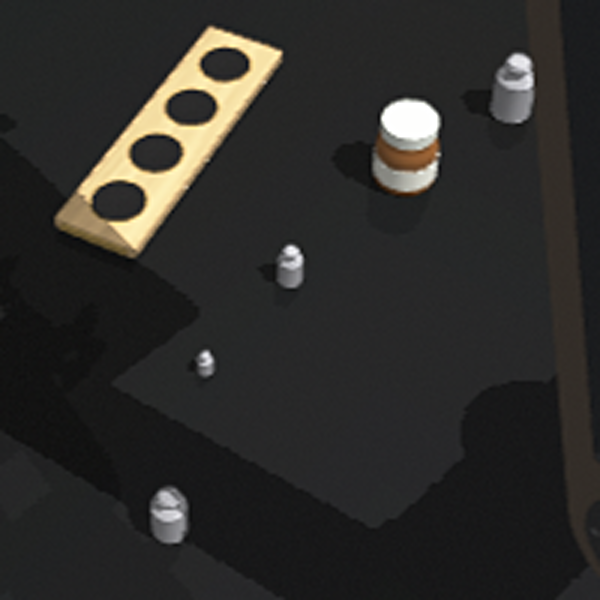

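Emit:
drive_tool(deltas=[{"dx": -0.028, "dy": -0.029, "dz": -0.0095}, {"dx": -0.028, "dy": -0.029, "dz": -0.0095}, {"dx": -0.028, "dy": -0.029, "dz": -0.0095}, {"dx": -0.028, "dy": -0.029, "dz": -0.0095}, {"dx": -0.028, "dy": -0.029, "dz": -0.0095}, {"dx": -0.028, "dy": -0.029, "dz": -0.0095}, {"dx": -0.028, "dy": -0.029, "dz": -0.0095}, {"dx": -0.028, "dy": -0.029, "dz": -0.0095}, {"dx": -0.028, "dy": -0.029, "dz": -0.0095}, {"dx": -0.028, "dy": -0.029, "dz": -0.0095}, {"dx": 0}, {"dx": 0}], squeeze=40)

```text
schema error: expected keys dx, dy, dz, rx, ry, rz, jaw
```

```bash
python3 -c "
from h import *
snap('wrist','w1')"
```

```text
(no output)
```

View pics/w1.png

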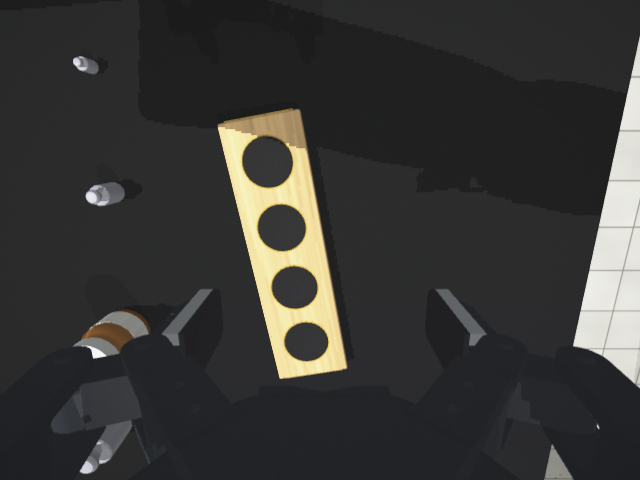

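The call was refused because every row needs all its keys, so nothing moved. Resending it in full.

Emit:
drive_tool(deltas=[{"dx": -0.035, "dy": -0.036, "dz": -0.012, "rx": 0, "ry": 0, "rz": 0, "jaw": 0.085}, {"dx": -0.035, "dy": -0.036, "dz": -0.012, "rx": 0, "ry": 0, "rz": 0, "jaw": 0.085}, {"dx": -0.035, "dy": -0.036, "dz": -0.012, "rx": 0, "ry": 0, "rz": 0, "jaw": 0.085}, {"dx": -0.035, "dy": -0.036, "dz": -0.012, "rx": 0, "ry": 0, "rz": 0, "jaw": 0.085}, {"dx": -0.035, "dy": -0.036, "dz": -0.012, "rx": 0, "ry": 0, "rz": 0, "jaw": 0.085}, {"dx": -0.035, "dy": -0.036, "dz": -0.012, "rx": 0, "ry": 0, "rz": 0, "jaw": 0.085}, {"dx": -0.035, "dy": -0.036, "dz": -0.012, "rx": 0, "ry": 0, "rz": 0, "jaw": 0.085}, {"dx": -0.035, "dy": -0.036, "dz": -0.012, "rx": 0, "ry": 0, "rz": 0, "jaw": 0.085}, {"dx": 0, "dy": 0, "dz": 0, "rx": 0, "ry": 0, "rz": 0, "jaw": 0.085}, {"dx": 0, "dy": 0, "dz": 0, "rx": 0, "ry": 0, "rz": 0, "jaw": 0.085}], squeeze=40)

```text
time: 1.45
eef_pos: [0.3951, -0.288, 0.1604]
tcp_rot: [0.707, 0.707, 0.0, 0.0]
contact_force: [0.4, 0.2, -0.1]
opening: 1.001
```

```bash
python3 -c "
from h import *
snap('wrist','w2')"
```

```text
(no output)
```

View pics/w2.png

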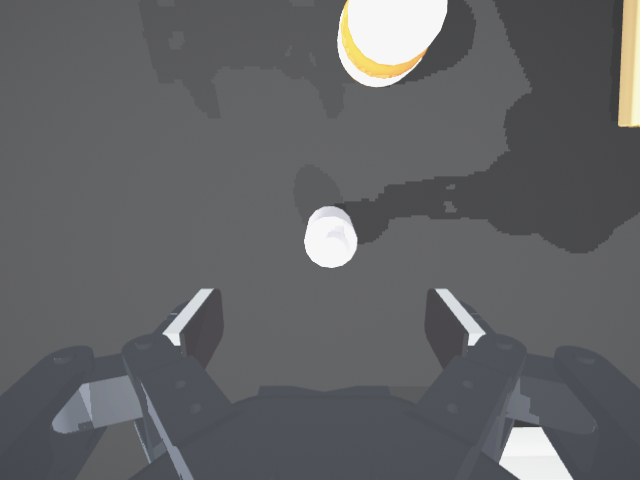

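```bash
cat >> h.py <<'E'
def overlay(n,X,r,h,crop,f,s=None,src=None,k=6,z0=0):
    im=cv2.imread(f'pics/{src}.png')
    x0,y0,x1,y1=crop; o=cv2.resize(im[y0:y1,x0:x1],None,fx=k,fy=k,interpolation=cv2.INTER_CUBIC)
    a=np.linspace(0,2*np.pi,60)
    for z,c in((0,(0,0,255)),(h,(0,255,0))):
        p=np.array([(w2px(n,[X[0]+r*np.cos(t),X[1]+r*np.sin(t),z0+z],s)-[x0,y0])*k for t in a]).astype(int)
        cv2.polylines(o,[p],True,c,1)
    cv2.imwrite(f'pics/{f}.png',o)
E
python3 - <<'E'
from h import *
s=ctrl.get_state(); X=px2w('wrist',331,239,.04,s); print(X)
overlay('wrist',X,.019,.045,(270,180,390,280),'o2',s,'w2')
E
```

```text
[ 0.4008 -0.2855  0.04  ]
```

View pics/o2.png

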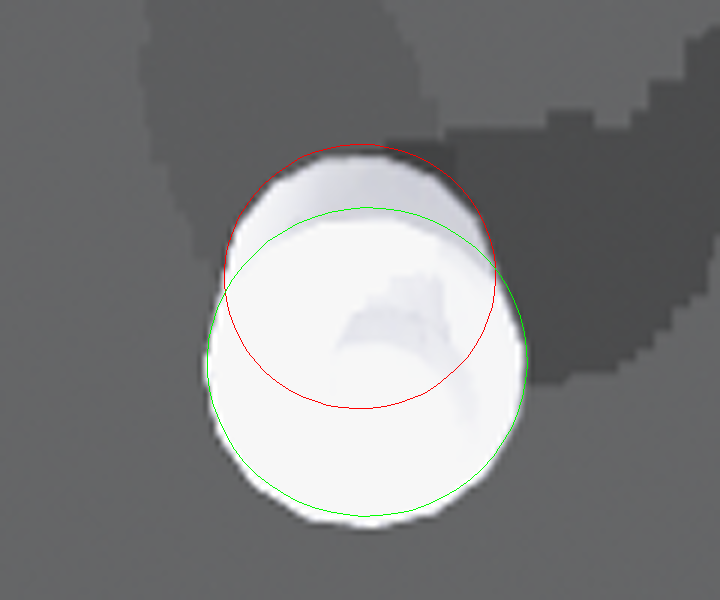

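Emit:
drive_tool(deltas=[{"dx": 0.0057, "dy": 0.0013, "dz": -0.03, "rx": 0, "ry": 0, "rz": 0, "jaw": 0.085}, {"dx": 0, "dy": 0, "dz": -0.03, "rx": 0, "ry": 0, "rz": 0, "jaw": 0.085}, {"dx": 0, "dy": 0, "dz": -0.03, "rx": 0, "ry": 0, "rz": 0, "jaw": 0.085}, {"dx": 0, "dy": 0, "dz": -0.03, "rx": 0, "ry": 0, "rz": 0, "jaw": 0.085}, {"dx": 0, "dy": 0, "dz": 0, "rx": 0, "ry": 0, "rz": 0, "jaw": 0.06}, {"dx": 0, "dy": 0, "dz": 0, "rx": 0, "ry": 0, "rz": 0, "jaw": 0.05}, {"dx": 0, "dy": 0, "dz": 0, "rx": 0, "ry": 0, "rz": 0, "jaw": 0.044}, {"dx": 0, "dy": 0, "dz": 0, "rx": 0, "ry": 0, "rz": 0, "jaw": 0.04}, {"dx": 0, "dy": 0, "dz": 0, "rx": 0, "ry": 0, "rz": 0, "jaw": 0.03}, {"dx": 0, "dy": 0, "dz": 0, "rx": 0, "ry": 0, "rz": 0, "jaw": 0.03}, {"dx": 0, "dy": 0, "dz": 0, "rx": 0, "ry": 0, "rz": 0, "jaw": 0.03}], squeeze=40)

```text
time: 2.88
eef_pos: [0.4007, -0.2872, 0.0417]
tcp_rot: [0.707, 0.707, -0.0, 0.0]
contact_force: [-4.1, 1.2, 6.9]
opening: 0.433
```

Emit:
drive_tool(deltas=[{"dx": 0, "dy": 0, "dz": 0.01, "rx": 0, "ry": 0, "rz": 0, "jaw": 0.03}, {"dx": 0, "dy": 0, "dz": 0.02, "rx": 0, "ry": 0, "rz": 0, "jaw": 0.03}, {"dx": 0, "dy": 0, "dz": 0.03, "rx": 0, "ry": 0, "rz": 0, "jaw": 0.03}, {"dx": 0, "dy": 0, "dz": 0.03, "rx": 0, "ry": 0, "rz": 0, "jaw": 0.03}, {"dx": 0, "dy": 0, "dz": 0.03, "rx": 0, "ry": 0, "rz": 0, "jaw": 0.03}, {"dx": 0.0215, "dy": 0.0339, "dz": 0, "rx": 0, "ry": 0, "rz": 0, "jaw": 0.03}, {"dx": 0.0215, "dy": 0.0339, "dz": 0, "rx": 0, "ry": 0, "rz": 0, "jaw": 0.03}, {"dx": 0.0215, "dy": 0.0339, "dz": 0, "rx": 0, "ry": 0, "rz": 0, "jaw": 0.03}, {"dx": 0.0215, "dy": 0.0339, "dz": 0, "rx": 0, "ry": 0, "rz": 0, "jaw": 0.03}, {"dx": 0.0215, "dy": 0.0339, "dz": 0, "rx": 0, "ry": 0, "rz": 0, "jaw": 0.03}, {"dx": 0.0215, "dy": 0.0339, "dz": 0, "rx": 0, "ry": 0, "rz": 0, "jaw": 0.03}, {"dx": 0.0215, "dy": 0.0339, "dz": 0, "rx": 0, "ry": 0, "rz": 0, "jaw": 0.03}, {"dx": 0.0215, "dy": 0.0339, "dz": 0, "rx": 0, "ry": 0, "rz": 0, "jaw": 0.03}, {"dx": 0.0215, "dy": 0.0339, "dz": 0, "rx": 0, "ry": 0, "rz": 0, "jaw": 0.03}, {"dx": 0.0215, "dy": 0.0339, "dz": 0, "rx": 0, "ry": 0, "rz": 0, "jaw": 0.03}, {"dx": 0, "dy": 0, "dz": 0, "rx": 0, "ry": 0, "rz": 0, "jaw": 0.03}, {"dx": 0, "dy": 0, "dz": 0, "rx": 0, "ry": 0, "rz": 0, "jaw": 0.03}], squeeze=40)

```text
time: 5.0
eef_pos: [0.6147, 0.0524, 0.1593]
tcp_rot: [0.707, 0.707, -0.001, -0.001]
contact_force: [-0.9, -0.4, -4.4]
opening: 0.429
```

```bash
python3 -c "
from h import *
s,_=snap('wrist','w3');print(s['eef_pos'],s['opening'],s['contact_force'])
overlay('wrist',s['eef_pos'][:2],.019,.045,(120,140,520,440),'o3',s,'w3',2,s['eef_pos'][2]-.0417)
# seats c,d predicted
for y in((.616,.052),(.628,-.0174)): print(w2px('wrist',[*y,.018],s))
"
```

```text
[0.61468575 0.05241485 0.15928981] 0.4287951102503437 [-0.88740848 -0.395019   -4.41236202]
[325.9 235.3]
[340.  315.2]
```

View pics/o3.png

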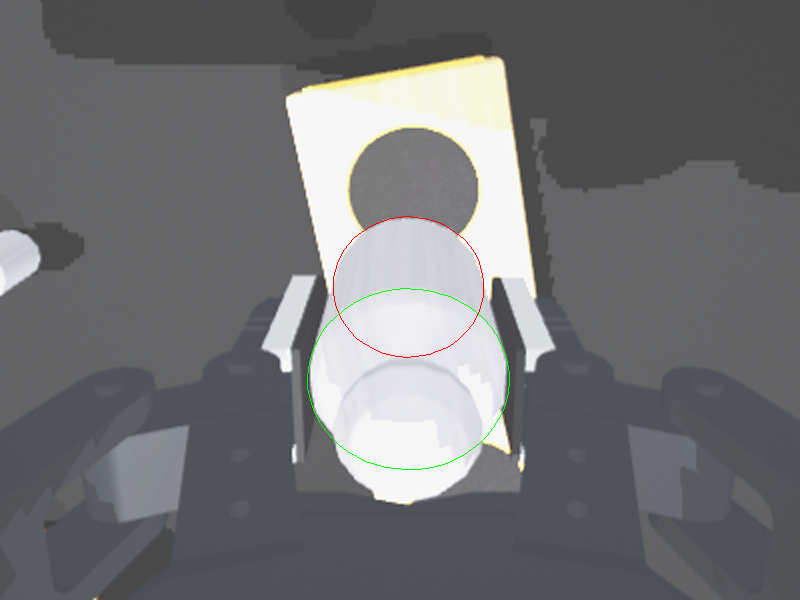

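View pics/w3.png

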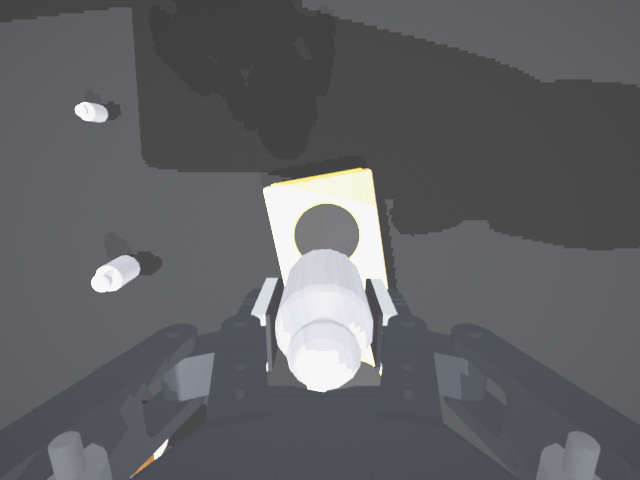

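Emit:
drive_tool(deltas=[{"dx": 0.0015, "dy": -0.0004, "dz": -0.02, "rx": 0, "ry": 0, "rz": 0, "jaw": 0.03}, {"dx": 0, "dy": 0, "dz": -0.03, "rx": 0, "ry": 0, "rz": 0, "jaw": 0.03}, {"dx": 0, "dy": 0, "dz": -0.03, "rx": 0, "ry": 0, "rz": 0, "jaw": 0.03}, {"dx": 0, "dy": 0, "dz": -0.01, "rx": 0, "ry": 0, "rz": 0, "jaw": 0.03}, {"dx": 0, "dy": 0, "dz": -0.004, "rx": 0, "ry": 0, "rz": 0, "jaw": 0.03}, {"dx": 0, "dy": 0, "dz": -0.002, "rx": 0, "ry": 0, "rz": 0, "jaw": 0.03}, {"dx": 0, "dy": 0, "dz": -0.001, "rx": 0, "ry": 0, "rz": 0, "jaw": 0.03}, {"dx": 0, "dy": 0, "dz": -0.001, "rx": 0, "ry": 0, "rz": 0, "jaw": 0.03}, {"dx": 0, "dy": 0, "dz": 0, "rx": 0, "ry": 0, "rz": 0, "jaw": 0.03}], squeeze=40)

```text
time: 6.18
eef_pos: [0.6173, 0.052, 0.0627]
tcp_rot: [0.707, 0.707, 0.0, 0.0]
contact_force: [0.5, 0.9, -6.2]
opening: 0.428
```

Emit:
drive_tool(deltas=[{"dx": -0.0008, "dy": 0, "dz": -0.001, "rx": 0, "ry": 0, "rz": 0, "jaw": 0.03}, {"dx": 0, "dy": 0, "dz": -0.001, "rx": 0, "ry": 0, "rz": 0, "jaw": 0.03}, {"dx": 0, "dy": 0, "dz": -0.0007, "rx": 0, "ry": 0, "rz": 0, "jaw": 0.03}, {"dx": 0, "dy": 0, "dz": 0, "rx": 0, "ry": 0, "rz": 0, "jaw": 0.03}, {"dx": 0, "dy": 0, "dz": 0, "rx": 0, "ry": 0, "rz": 0, "jaw": 0.03}], squeeze=40)

```text
time: 6.8
eef_pos: [0.6163, 0.0519, 0.0598]
tcp_rot: [0.707, 0.707, -0.0, -0.0]
contact_force: [-1.7, 0.5, -2.2]
opening: 0.428
```

Contact is beginning (the load is coming off). A touch lower, then I'll release and rise.

Emit:
drive_tool(deltas=[{"dx": 0, "dy": 0, "dz": -0.0005, "rx": 0, "ry": 0, "rz": 0, "jaw": 0.03}, {"dx": 0, "dy": 0, "dz": 0, "rx": 0, "ry": 0, "rz": 0, "jaw": 0.03}, {"dx": 0, "dy": 0, "dz": 0, "rx": 0, "ry": 0, "rz": 0, "jaw": 0.042}, {"dx": 0, "dy": 0, "dz": 0, "rx": 0, "ry": 0, "rz": 0, "jaw": 0.05}, {"dx": 0, "dy": 0, "dz": 0, "rx": 0, "ry": 0, "rz": 0, "jaw": 0.07}, {"dx": 0, "dy": 0, "dz": 0, "rx": 0, "ry": 0, "rz": 0, "jaw": 0.085}, {"dx": 0, "dy": 0, "dz": 0, "rx": 0, "ry": 0, "rz": 0, "jaw": 0.085}, {"dx": 0, "dy": 0, "dz": 0.02, "rx": 0, "ry": 0, "rz": 0, "jaw": 0.085}, {"dx": 0, "dy": 0, "dz": 0.04, "rx": 0, "ry": 0, "rz": 0, "jaw": 0.085}, {"dx": 0, "dy": 0, "dz": 0.04, "rx": 0, "ry": 0, "rz": 0, "jaw": 0.085}, {"dx": 0, "dy": 0, "dz": 0, "rx": 0, "ry": 0, "rz": 0, "jaw": 0.085}, {"dx": 0, "dy": 0, "dz": 0, "rx": 0, "ry": 0, "rz": 0, "jaw": 0.085}], squeeze=40)

```text
time: 8.3
eef_pos: [0.6162, 0.052, 0.1597]
tcp_rot: [0.707, 0.707, 0.0, 0.0]
contact_force: [-1.0, -0.3, 0.4]
opening: 0.993
```

```bash
python3 -c "
from h import *
s,_=snap('wrist','w4')
overlay('wrist',(.6163,.052),.019,.045,(220,140,420,290),'o4',s,'w4',4,.018)
"
```

```text
(no output)
```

View pics/o4.png

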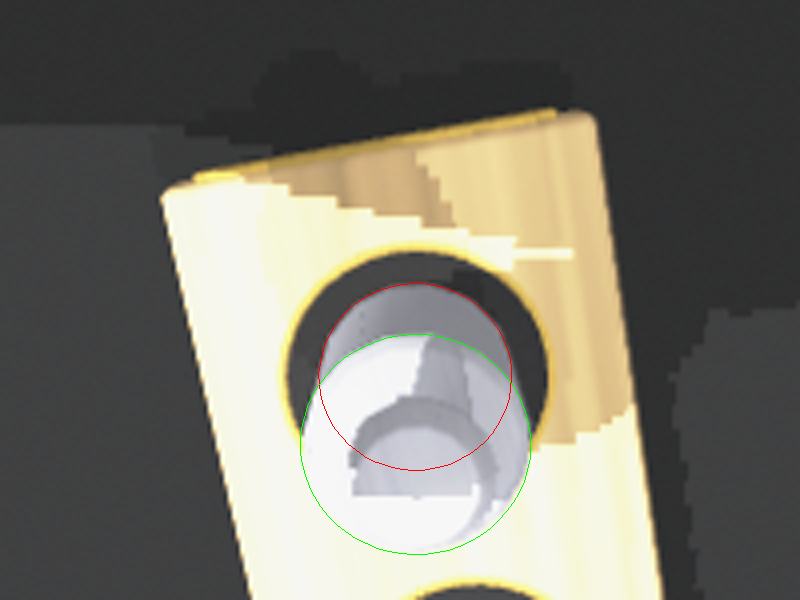

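View pics/w4.png

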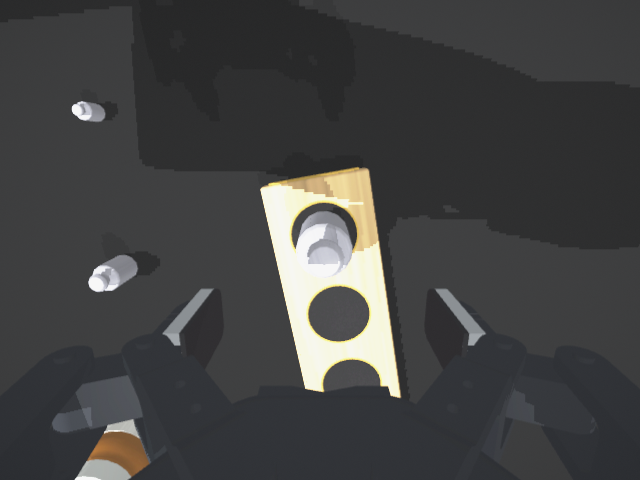

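The 500 stands centred on d (disc rim and foot circle concentric within about 1 mm). On to the 200.

Emit:
drive_tool(deltas=[{"dx": -0.03, "dy": 0.0285, "dz": 0, "rx": 0, "ry": 0, "rz": 0, "jaw": 0.085}, {"dx": -0.03, "dy": 0.0285, "dz": 0, "rx": 0, "ry": 0, "rz": 0, "jaw": 0.085}, {"dx": -0.03, "dy": 0.0285, "dz": 0, "rx": 0, "ry": 0, "rz": 0, "jaw": 0.085}, {"dx": -0.03, "dy": 0.0285, "dz": 0, "rx": 0, "ry": 0, "rz": 0, "jaw": 0.085}, {"dx": -0.03, "dy": 0.0285, "dz": 0, "rx": 0, "ry": 0, "rz": 0, "jaw": 0.085}, {"dx": -0.03, "dy": 0.0285, "dz": 0, "rx": 0, "ry": 0, "rz": 0, "jaw": 0.085}, {"dx": -0.03, "dy": 0.0285, "dz": 0, "rx": 0, "ry": 0, "rz": 0, "jaw": 0.085}, {"dx": -0.03, "dy": 0.0285, "dz": 0, "rx": 0, "ry": 0, "rz": 0, "jaw": 0.085}, {"dx": 0, "dy": 0, "dz": 0, "rx": 0, "ry": 0, "rz": 0, "jaw": 0.085}, {"dx": 0, "dy": 0, "dz": 0, "rx": 0, "ry": 0, "rz": 0, "jaw": 0.085}], squeeze=40)

```text
time: 9.6
eef_pos: [0.3762, 0.2796, 0.1583]
tcp_rot: [0.707, 0.707, -0.001, -0.0]
contact_force: [0.8, 0.1, 0.1]
opening: 0.994
```

```bash
python3 -c "
from h import *
s,_=snap('wrist','w5'); print(s['eef_pos'])"
```

```text
[0.3761606  0.27957941 0.15828626]
```

View pics/w5.png

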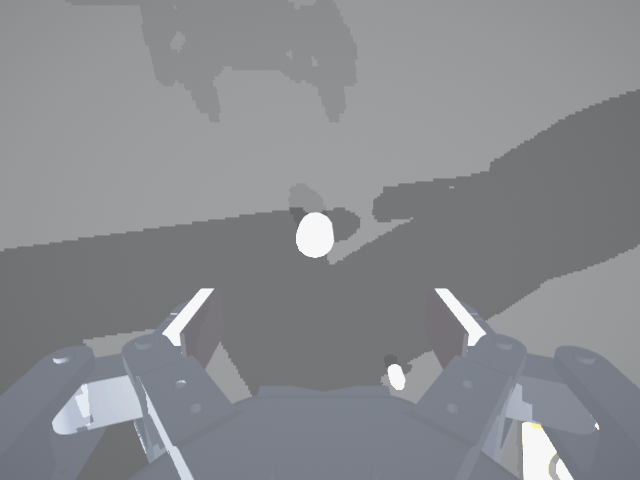

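Run:
```python
from h import *
s=ctrl.get_state(); X=px2w('wrist',315,238,.033,s); print(X, px2w('wrist',395,371,.01,s))
overlay('wrist',X,.014,.033,(265,190,365,270),'o5',s,'w5')
```

```text
[0.3699 0.2809 0.033 ] [0.4411 0.1497 0.01  ]
```

View pics/o5.png

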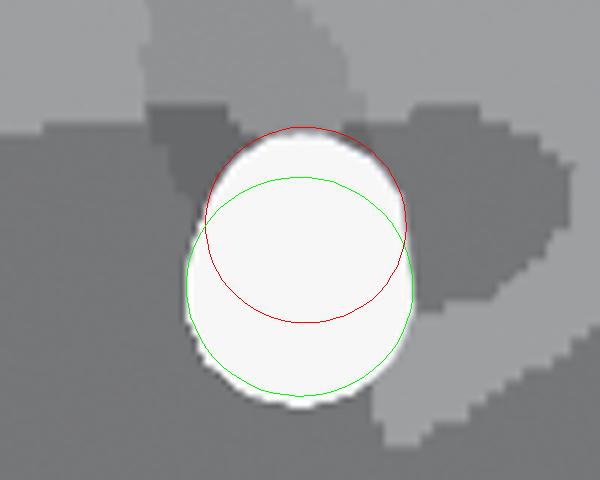

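Emit:
drive_tool(deltas=[{"dx": -0.0062, "dy": 0.0004, "dz": -0.03, "rx": 0, "ry": 0, "rz": 0, "jaw": 0.085}, {"dx": 0, "dy": 0, "dz": -0.04, "rx": 0, "ry": 0, "rz": 0, "jaw": 0.085}, {"dx": 0, "dy": 0, "dz": -0.035, "rx": 0, "ry": 0, "rz": 0, "jaw": 0.085}, {"dx": 0, "dy": 0, "dz": -0.02, "rx": 0, "ry": 0, "rz": 0, "jaw": 0.07}, {"dx": 0, "dy": 0, "dz": 0, "rx": 0, "ry": 0, "rz": 0, "jaw": 0.05}, {"dx": 0, "dy": 0, "dz": 0, "rx": 0, "ry": 0, "rz": 0, "jaw": 0.04}, {"dx": 0, "dy": 0, "dz": 0, "rx": 0, "ry": 0, "rz": 0, "jaw": 0.034}, {"dx": 0, "dy": 0, "dz": 0, "rx": 0, "ry": 0, "rz": 0, "jaw": 0.03}, {"dx": 0, "dy": 0, "dz": 0, "rx": 0, "ry": 0, "rz": 0, "jaw": 0.022}, {"dx": 0, "dy": 0, "dz": 0, "rx": 0, "ry": 0, "rz": 0, "jaw": 0.022}, {"dx": 0, "dy": 0, "dz": 0, "rx": 0, "ry": 0, "rz": 0, "jaw": 0.022}], squeeze=30)

```text
time: 11.02
eef_pos: [0.3704, 0.2806, 0.035]
tcp_rot: [0.707, 0.707, 0.0, 0.0]
contact_force: [-2.6, -0.7, 6.2]
opening: 0.313
```

Emit:
drive_tool(deltas=[{"dx": 0, "dy": 0, "dz": 0.01, "rx": 0, "ry": 0, "rz": 0, "jaw": 0.022}, {"dx": 0, "dy": 0, "dz": 0.025, "rx": 0, "ry": 0, "rz": 0, "jaw": 0.022}, {"dx": 0, "dy": 0, "dz": 0.03, "rx": 0, "ry": 0, "rz": 0, "jaw": 0.022}, {"dx": 0, "dy": 0, "dz": 0.03, "rx": 0, "ry": 0, "rz": 0, "jaw": 0.022}, {"dx": 0, "dy": 0, "dz": 0.03, "rx": 0, "ry": 0, "rz": 0, "jaw": 0.022}, {"dx": 0.0258, "dy": -0.0298, "dz": 0, "rx": 0, "ry": 0, "rz": 0, "jaw": 0.022}, {"dx": 0.0258, "dy": -0.0298, "dz": 0, "rx": 0, "ry": 0, "rz": 0, "jaw": 0.022}, {"dx": 0.0258, "dy": -0.0298, "dz": 0, "rx": 0, "ry": 0, "rz": 0, "jaw": 0.022}, {"dx": 0.0258, "dy": -0.0298, "dz": 0, "rx": 0, "ry": 0, "rz": 0, "jaw": 0.022}, {"dx": 0.0258, "dy": -0.0298, "dz": 0, "rx": 0, "ry": 0, "rz": 0, "jaw": 0.022}, {"dx": 0.0258, "dy": -0.0298, "dz": 0, "rx": 0, "ry": 0, "rz": 0, "jaw": 0.022}, {"dx": 0.0258, "dy": -0.0298, "dz": 0, "rx": 0, "ry": 0, "rz": 0, "jaw": 0.022}, {"dx": 0.0258, "dy": -0.0298, "dz": 0, "rx": 0, "ry": 0, "rz": 0, "jaw": 0.022}, {"dx": 0.0258, "dy": -0.0298, "dz": 0, "rx": 0, "ry": 0, "rz": 0, "jaw": 0.022}, {"dx": 0.0258, "dy": -0.0298, "dz": 0, "rx": 0, "ry": 0, "rz": 0, "jaw": 0.022}, {"dx": 0, "dy": 0, "dz": 0, "rx": 0, "ry": 0, "rz": 0, "jaw": 0.022}, {"dx": 0, "dy": 0, "dz": 0, "rx": 0, "ry": 0, "rz": 0, "jaw": 0.022}, {"dx": 0, "dy": 0, "dz": 0, "rx": 0, "ry": 0, "rz": 0, "jaw": 0.022}], squeeze=30)

```text
time: 13.28
eef_pos: [0.6273, -0.0167, 0.1588]
tcp_rot: [0.707, 0.707, -0.0, -0.0]
contact_force: [-0.6, -0.6, -2.0]
opening: 0.313
```

```bash
python3 -c "
from h import *
s,_=snap('wrist','w6');print(s['eef_pos'],s['opening'],s['contact_force'])
overlay('wrist',s['eef_pos'][:2],.014,.033,(120,140,520,440),'o6',s,'w6',2,s['eef_pos'][2]-.035)
print(w2px('wrist',[.628,-.0174,.018],s))
"
```

```text
[ 0.62732684 -0.01671706  0.1588011 ] 0.3130357393252616 [-0.61302721 -0.64189343 -1.96398437]
[324.9 235.9]
```

View pics/o6.png

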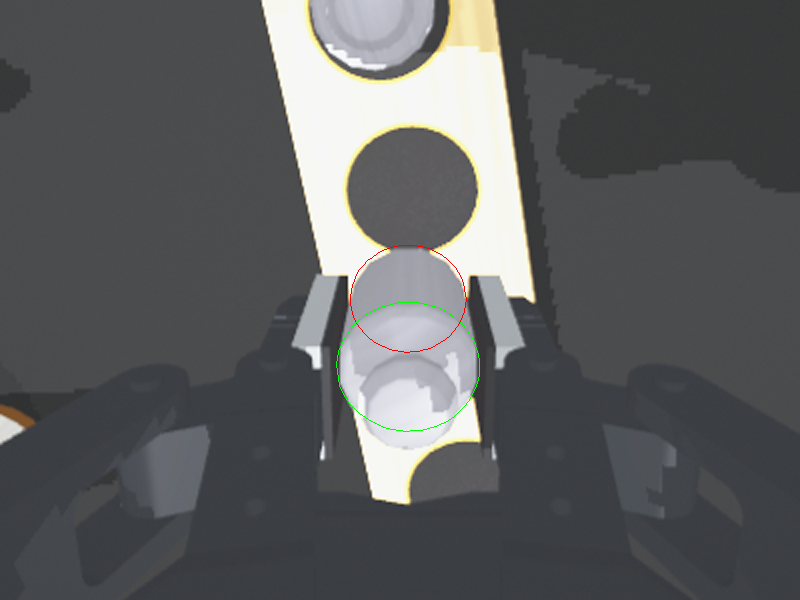

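Emit:
drive_tool(deltas=[{"dx": 0.0014, "dy": 0.001, "dz": -0.02, "rx": 0, "ry": 0, "rz": 0, "jaw": 0.022}, {"dx": 0, "dy": 0, "dz": -0.03, "rx": 0, "ry": 0, "rz": 0, "jaw": 0.022}, {"dx": 0, "dy": 0, "dz": -0.03, "rx": 0, "ry": 0, "rz": 0, "jaw": 0.022}, {"dx": 0, "dy": 0, "dz": -0.015, "rx": 0, "ry": 0, "rz": 0, "jaw": 0.022}, {"dx": 0, "dy": 0, "dz": -0.005, "rx": 0, "ry": 0, "rz": 0, "jaw": 0.022}, {"dx": 0, "dy": 0, "dz": -0.002, "rx": 0, "ry": 0, "rz": 0, "jaw": 0.022}, {"dx": 0, "dy": 0, "dz": -0.001, "rx": 0, "ry": 0, "rz": 0, "jaw": 0.022}, {"dx": 0, "dy": 0, "dz": 0, "rx": 0, "ry": 0, "rz": 0, "jaw": 0.022}, {"dx": 0, "dy": 0, "dz": 0, "rx": 0, "ry": 0, "rz": 0, "jaw": 0.022}], squeeze=30)

```text
time: 14.45
eef_pos: [0.6299, -0.0167, 0.0568]
tcp_rot: [0.707, 0.707, 0.0, 0.0]
contact_force: [-0.9, 0.4, -1.9]
opening: 0.31
```

Emit:
drive_tool(deltas=[{"dx": -0.001, "dy": 0.0008, "dz": -0.001, "rx": 0, "ry": 0, "rz": 0, "jaw": 0.022}, {"dx": 0, "dy": 0, "dz": -0.001, "rx": 0, "ry": 0, "rz": 0, "jaw": 0.022}, {"dx": 0, "dy": 0, "dz": -0.001, "rx": 0, "ry": 0, "rz": 0, "jaw": 0.022}, {"dx": 0, "dy": 0, "dz": -0.0005, "rx": 0, "ry": 0, "rz": 0, "jaw": 0.022}, {"dx": 0, "dy": 0, "dz": 0, "rx": 0, "ry": 0, "rz": 0, "jaw": 0.022}, {"dx": 0, "dy": 0, "dz": 0, "rx": 0, "ry": 0, "rz": 0, "jaw": 0.022}], squeeze=30)

```text
time: 15.2
eef_pos: [0.6285, -0.0158, 0.0531]
tcp_rot: [0.707, 0.707, -0.0, -0.0]
contact_force: [-3.6, 1.3, 4.2]
opening: 0.314
```

The weight is seated (reaction +4 N). Releasing it and moving up.

Emit:
drive_tool(deltas=[{"dx": 0, "dy": 0, "dz": 0, "rx": 0, "ry": 0, "rz": 0, "jaw": 0.032}, {"dx": 0, "dy": 0, "dz": 0, "rx": 0, "ry": 0, "rz": 0, "jaw": 0.045}, {"dx": 0, "dy": 0, "dz": 0, "rx": 0, "ry": 0, "rz": 0, "jaw": 0.065}, {"dx": 0, "dy": 0, "dz": 0, "rx": 0, "ry": 0, "rz": 0, "jaw": 0.085}, {"dx": 0, "dy": 0, "dz": 0, "rx": 0, "ry": 0, "rz": 0, "jaw": 0.085}, {"dx": 0, "dy": 0, "dz": 0.02, "rx": 0, "ry": 0, "rz": 0, "jaw": 0.085}, {"dx": 0, "dy": 0, "dz": 0.04, "rx": 0, "ry": 0, "rz": 0, "jaw": 0.085}, {"dx": 0, "dy": 0, "dz": 0.04, "rx": 0, "ry": 0, "rz": 0, "jaw": 0.085}, {"dx": 0, "dy": 0, "dz": 0, "rx": 0, "ry": 0, "rz": 0, "jaw": 0.085}, {"dx": 0, "dy": 0, "dz": 0, "rx": 0, "ry": 0, "rz": 0, "jaw": 0.085}], squeeze=30)

```text
time: 16.45
eef_pos: [0.6285, -0.0158, 0.1532]
tcp_rot: [0.707, 0.707, 0.0, 0.0]
contact_force: [-0.1, 0.6, -0.4]
opening: 0.997
```

```bash
python3 -c "
from h import *
s,_=snap('wrist','w7');print(s['eef_pos'])
overlay('wrist',(.6288,-.0163),.014,.033,(220,140,420,290),'o7',s,'w7',4,.018)
"
```

```text
[ 0.62847347 -0.01581218  0.15322995]
```

View pics/o7.png

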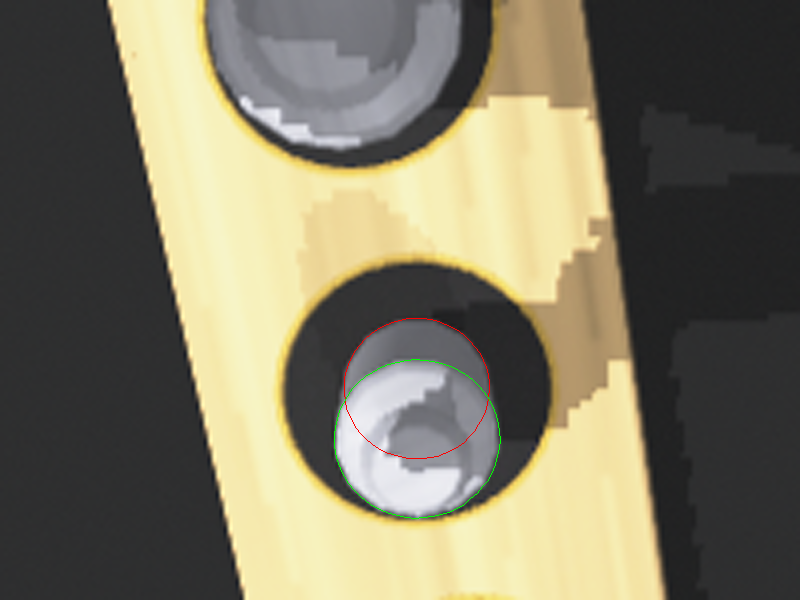

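The 200's foot circle is concentric with disc c. On to the 100.

Emit:
drive_tool(deltas=[{"dx": -0.03, "dy": 0.006, "dz": 0, "rx": 0, "ry": 0, "rz": 0, "jaw": 0.085}, {"dx": -0.03, "dy": 0.006, "dz": 0, "rx": 0, "ry": 0, "rz": 0, "jaw": 0.085}, {"dx": -0.03, "dy": 0.006, "dz": 0, "rx": 0, "ry": 0, "rz": 0, "jaw": 0.085}, {"dx": -0.03, "dy": 0.006, "dz": 0, "rx": 0, "ry": 0, "rz": 0, "jaw": 0.085}, {"dx": -0.03, "dy": 0.006, "dz": 0, "rx": 0, "ry": 0, "rz": 0, "jaw": 0.085}, {"dx": -0.027, "dy": 0.006, "dz": 0, "rx": 0, "ry": 0, "rz": 0, "jaw": 0.085}, {"dx": 0, "dy": 0, "dz": 0, "rx": 0, "ry": 0, "rz": 0, "jaw": 0.085}, {"dx": 0, "dy": 0, "dz": 0, "rx": 0, "ry": 0, "rz": 0, "jaw": 0.085}], squeeze=30)

```text
time: 17.5
eef_pos: [0.4519, 0.02, 0.1522]
tcp_rot: [0.707, 0.707, -0.0, -0.0]
contact_force: [-0.2, 0.0, -0.4]
opening: 0.991
```

```bash
python3 -c "
from h import *
s,_=snap('wrist','w8');print(s['eef_pos'])
overlay('wrist',(.452,.02),.011,.027,(240,170,400,290),'o8',s,'w8',5)
"
```

```text
[0.45188515 0.02000129 0.15224908]
```

View pics/o8.png

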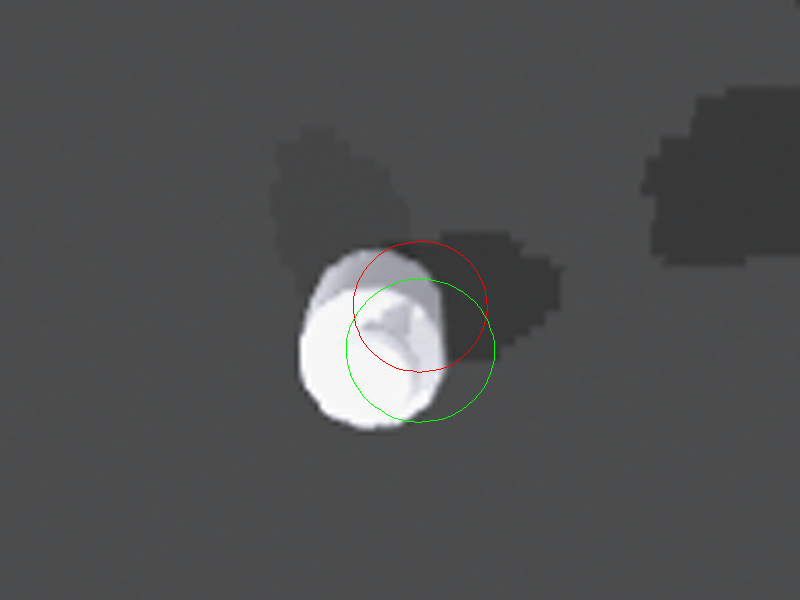

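Emit:
drive_tool(deltas=[{"dx": -0.007, "dy": -0.0012, "dz": -0.03, "rx": 0, "ry": 0, "rz": 0, "jaw": 0.085}, {"dx": 0, "dy": 0, "dz": -0.04, "rx": 0, "ry": 0, "rz": 0, "jaw": 0.085}, {"dx": 0, "dy": 0, "dz": -0.035, "rx": 0, "ry": 0, "rz": 0, "jaw": 0.07}, {"dx": 0, "dy": 0, "dz": -0.017, "rx": 0, "ry": 0, "rz": 0, "jaw": 0.05}, {"dx": 0, "dy": 0, "dz": 0, "rx": 0, "ry": 0, "rz": 0, "jaw": 0.04}, {"dx": 0, "dy": 0, "dz": 0, "rx": 0, "ry": 0, "rz": 0, "jaw": 0.032}, {"dx": 0, "dy": 0, "dz": 0, "rx": 0, "ry": 0, "rz": 0, "jaw": 0.027}, {"dx": 0, "dy": 0, "dz": 0, "rx": 0, "ry": 0, "rz": 0, "jaw": 0.022}, {"dx": 0, "dy": 0, "dz": 0, "rx": 0, "ry": 0, "rz": 0, "jaw": 0.016}, {"dx": 0, "dy": 0, "dz": 0, "rx": 0, "ry": 0, "rz": 0, "jaw": 0.016}, {"dx": 0, "dy": 0, "dz": 0, "rx": 0, "ry": 0, "rz": 0, "jaw": 0.016}], squeeze=25)

```text
time: 18.92
eef_pos: [0.4452, 0.0188, 0.0315]
tcp_rot: [0.707, 0.707, 0.0, 0.0]
contact_force: [-0.9, 0.5, 5.0]
opening: 0.245
```

Emit:
drive_tool(deltas=[{"dx": 0, "dy": 0, "dz": 0.01, "rx": 0, "ry": 0, "rz": 0, "jaw": 0.016}, {"dx": 0, "dy": 0, "dz": 0.025, "rx": 0, "ry": 0, "rz": 0, "jaw": 0.016}, {"dx": 0, "dy": 0, "dz": 0.03, "rx": 0, "ry": 0, "rz": 0, "jaw": 0.016}, {"dx": 0, "dy": 0, "dz": 0.03, "rx": 0, "ry": 0, "rz": 0, "jaw": 0.016}, {"dx": 0, "dy": 0, "dz": 0.025, "rx": 0, "ry": 0, "rz": 0, "jaw": 0.016}, {"dx": 0.0325, "dy": -0.0174, "dz": 0, "rx": 0, "ry": 0, "rz": 0, "jaw": 0.016}, {"dx": 0.0325, "dy": -0.0174, "dz": 0, "rx": 0, "ry": 0, "rz": 0, "jaw": 0.016}, {"dx": 0.0325, "dy": -0.0174, "dz": 0, "rx": 0, "ry": 0, "rz": 0, "jaw": 0.016}, {"dx": 0.0325, "dy": -0.0174, "dz": 0, "rx": 0, "ry": 0, "rz": 0, "jaw": 0.016}, {"dx": 0.0325, "dy": -0.0174, "dz": 0, "rx": 0, "ry": 0, "rz": 0, "jaw": 0.016}, {"dx": 0.0325, "dy": -0.0174, "dz": 0, "rx": 0, "ry": 0, "rz": 0, "jaw": 0.016}, {"dx": 0, "dy": 0, "dz": 0, "rx": 0, "ry": 0, "rz": 0, "jaw": 0.016}, {"dx": 0, "dy": 0, "dz": 0, "rx": 0, "ry": 0, "rz": 0, "jaw": 0.016}, {"dx": 0, "dy": 0, "dz": 0, "rx": 0, "ry": 0, "rz": 0, "jaw": 0.016}], squeeze=25)

```text
time: 20.68
eef_pos: [0.6385, -0.0848, 0.1504]
tcp_rot: [0.707, 0.707, -0.0, -0.001]
contact_force: [-0.3, 0.8, -0.8]
opening: 0.243
```

```bash
python3 -c "
from h import *
s,_=snap('wrist','w9');print(s['eef_pos'],s['opening'],s['contact_force'])
overlay('wrist',s['eef_pos'][:2],.011,.027,(120,140,520,440),'o9',s,'w9',2,s['eef_pos'][2]-.0315)
print((w2px('wrist',[.6405,-.0858,.018],s)-[120,140])*2)
"
```

```text
[ 0.63854841 -0.08477057  0.15039443] 0.2434460930753743 [-0.2739372   0.79478245 -0.83099823]
[413.2 198.2]
```

View pics/o9.png

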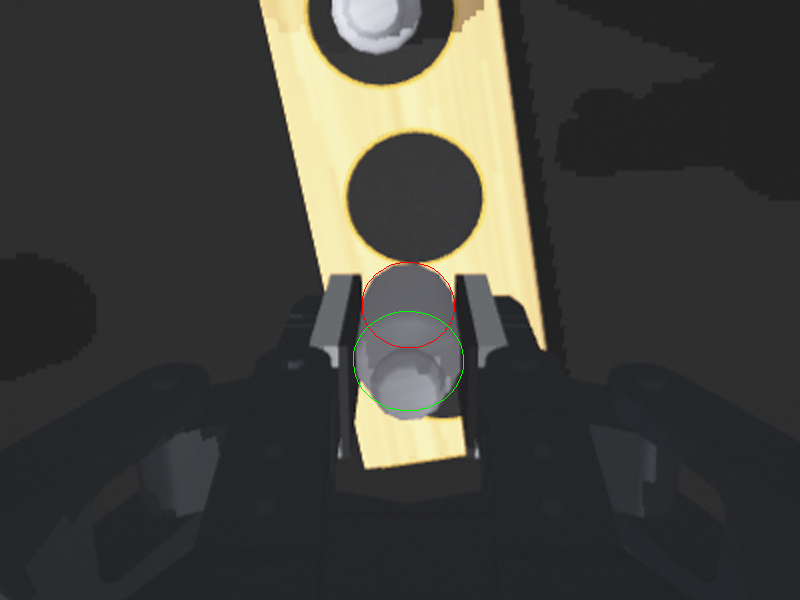

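Emit:
drive_tool(deltas=[{"dx": 0.002, "dy": -0.0003, "dz": -0.02, "rx": 0, "ry": 0, "rz": 0, "jaw": 0.016}, {"dx": 0, "dy": 0, "dz": -0.03, "rx": 0, "ry": 0, "rz": 0, "jaw": 0.016}, {"dx": 0, "dy": 0, "dz": -0.025, "rx": 0, "ry": 0, "rz": 0, "jaw": 0.016}, {"dx": 0, "dy": 0, "dz": -0.015, "rx": 0, "ry": 0, "rz": 0, "jaw": 0.016}, {"dx": 0, "dy": 0, "dz": -0.005, "rx": 0, "ry": 0, "rz": 0, "jaw": 0.016}, {"dx": 0, "dy": 0, "dz": -0.002, "rx": 0, "ry": 0, "rz": 0, "jaw": 0.016}, {"dx": 0, "dy": 0, "dz": 0, "rx": 0, "ry": 0, "rz": 0, "jaw": 0.016}, {"dx": 0, "dy": 0, "dz": 0, "rx": 0, "ry": 0, "rz": 0, "jaw": 0.016}, {"dx": 0, "dy": 0, "dz": 0, "rx": 0, "ry": 0, "rz": 0, "jaw": 0.016}], squeeze=25)

```text
time: 21.85
eef_pos: [0.6419, -0.0859, 0.0543]
tcp_rot: [0.707, 0.707, 0.0, 0.0]
contact_force: [0.3, -0.0, -1.1]
opening: 0.245
```

Emit:
drive_tool(deltas=[{"dx": -0.0006, "dy": 0.0007, "dz": -0.002, "rx": 0, "ry": 0, "rz": 0, "jaw": 0.016}, {"dx": 0, "dy": 0, "dz": -0.001, "rx": 0, "ry": 0, "rz": 0, "jaw": 0.016}, {"dx": 0, "dy": 0, "dz": -0.001, "rx": 0, "ry": 0, "rz": 0, "jaw": 0.016}, {"dx": 0, "dy": 0, "dz": -0.0008, "rx": 0, "ry": 0, "rz": 0, "jaw": 0.016}, {"dx": 0, "dy": 0, "dz": 0, "rx": 0, "ry": 0, "rz": 0, "jaw": 0.016}, {"dx": 0, "dy": 0, "dz": 0, "rx": 0, "ry": 0, "rz": 0, "jaw": 0.016}], squeeze=25)

```text
time: 22.6
eef_pos: [0.6409, -0.085, 0.0496]
tcp_rot: [0.707, 0.707, -0.0, -0.0]
contact_force: [-3.0, 1.1, 5.5]
opening: 0.243
```

The 100 is seated. Releasing, then moving up.

Emit:
drive_tool(deltas=[{"dx": 0, "dy": 0, "dz": 0, "rx": 0, "ry": 0, "rz": 0, "jaw": 0.026}, {"dx": 0, "dy": 0, "dz": 0, "rx": 0, "ry": 0, "rz": 0, "jaw": 0.04}, {"dx": 0, "dy": 0, "dz": 0, "rx": 0, "ry": 0, "rz": 0, "jaw": 0.065}, {"dx": 0, "dy": 0, "dz": 0, "rx": 0, "ry": 0, "rz": 0, "jaw": 0.085}, {"dx": 0, "dy": 0, "dz": 0, "rx": 0, "ry": 0, "rz": 0, "jaw": 0.085}, {"dx": 0, "dy": 0, "dz": 0.02, "rx": 0, "ry": 0, "rz": 0, "jaw": 0.085}, {"dx": 0, "dy": 0, "dz": 0.04, "rx": 0, "ry": 0, "rz": 0, "jaw": 0.085}, {"dx": 0, "dy": 0, "dz": 0.04, "rx": 0, "ry": 0, "rz": 0, "jaw": 0.085}, {"dx": 0, "dy": 0, "dz": 0, "rx": 0, "ry": 0, "rz": 0, "jaw": 0.085}, {"dx": 0, "dy": 0, "dz": 0, "rx": 0, "ry": 0, "rz": 0, "jaw": 0.085}], squeeze=25)

```text
time: 23.85
eef_pos: [0.6409, -0.085, 0.1494]
tcp_rot: [0.707, 0.707, 0.0, 0.0]
contact_force: [-0.1, 1.0, -0.7]
opening: 0.999
```

```bash
python3 -c "
from h import *
s,_=snap('wrist','w10');print(s['eef_pos'])
overlay('wrist',(.6412,-.0855),.011,.027,(220,140,420,290),'o10',s,'w10',4,.018)
"
```

```text
[ 0.64087217 -0.0850123   0.1494266 ]
```

View pics/o10.png

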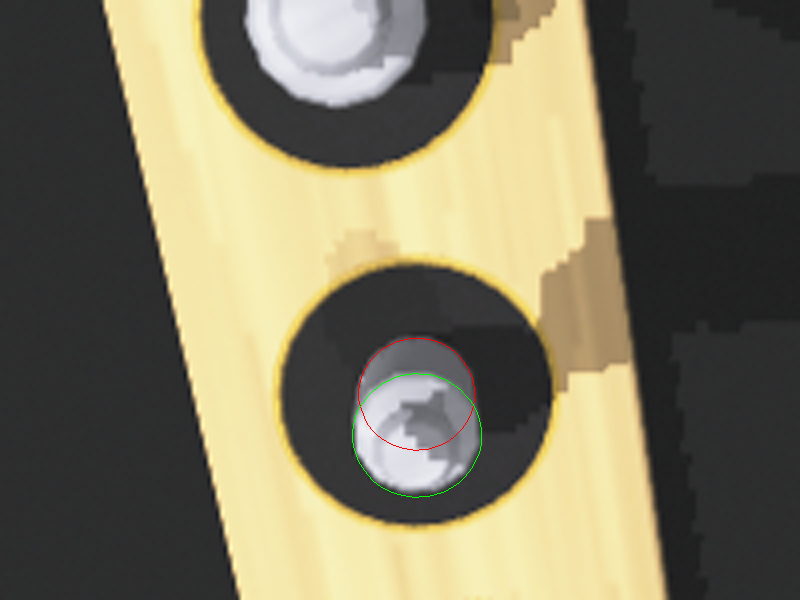

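The 100 is centred on b to about 0.5 mm. Now the 20.

Emit:
drive_tool(deltas=[{"dx": -0.025, "dy": 0.029, "dz": 0, "rx": 0, "ry": 0, "rz": 0, "jaw": 0.085}, {"dx": -0.025, "dy": 0.029, "dz": 0, "rx": 0, "ry": 0, "rz": 0, "jaw": 0.085}, {"dx": -0.025, "dy": 0.029, "dz": 0, "rx": 0, "ry": 0, "rz": 0, "jaw": 0.085}, {"dx": -0.025, "dy": 0.029, "dz": 0, "rx": 0, "ry": 0, "rz": 0, "jaw": 0.085}, {"dx": -0.025, "dy": 0.029, "dz": 0, "rx": 0, "ry": 0, "rz": 0, "jaw": 0.085}, {"dx": -0.025, "dy": 0.029, "dz": 0, "rx": 0, "ry": 0, "rz": 0, "jaw": 0.085}, {"dx": -0.025, "dy": 0.029, "dz": -0.01, "rx": 0, "ry": 0, "rz": 0, "jaw": 0.085}, {"dx": -0.024, "dy": 0.029, "dz": -0.02, "rx": 0, "ry": 0, "rz": 0, "jaw": 0.085}, {"dx": 0, "dy": 0, "dz": 0, "rx": 0, "ry": 0, "rz": 0, "jaw": 0.085}, {"dx": 0, "dy": 0, "dz": 0, "rx": 0, "ry": 0, "rz": 0, "jaw": 0.085}, {"dx": 0, "dy": 0, "dz": 0, "rx": 0, "ry": 0, "rz": 0, "jaw": 0.085}], squeeze=20)

```text
time: 25.28
eef_pos: [0.4431, 0.1464, 0.1193]
tcp_rot: [0.707, 0.707, 0.0, 0.0]
contact_force: [0.9, -0.2, -0.2]
opening: 0.993
```

```bash
python3 -c "
from h import *
s,_=snap('wrist','w11');print(s['eef_pos'],ctrl.tips_ahead)
overlay('wrist',s['eef_pos'],.0065,.015,(250,200,390,305),'o11',s,'w11',5)
"
```

```text
[0.44305843 0.14635794 0.11931025] 0.025
```

View pics/o11.png

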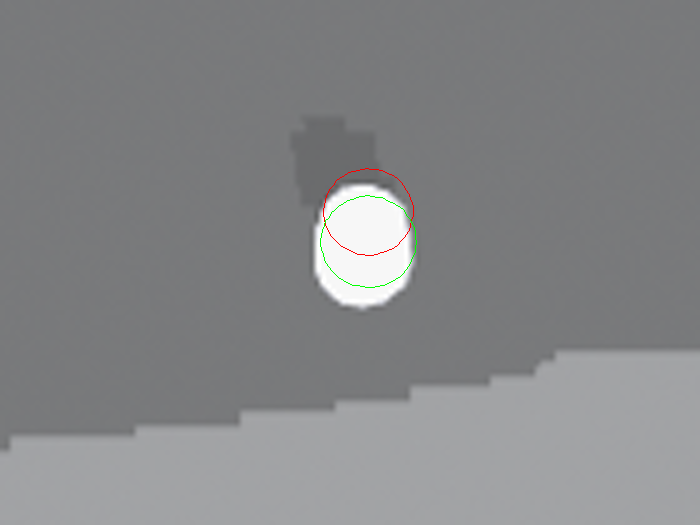

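Emit:
drive_tool(deltas=[{"dx": -0.0008, "dy": -0.0024, "dz": -0.03, "rx": 0, "ry": 0, "rz": 0, "jaw": 0.06}, {"dx": 0, "dy": 0, "dz": -0.03, "rx": 0, "ry": 0, "rz": 0, "jaw": 0.05}, {"dx": 0, "dy": 0, "dz": -0.02, "rx": 0, "ry": 0, "rz": 0, "jaw": 0.04}, {"dx": 0, "dy": 0, "dz": -0.009, "rx": 0, "ry": 0, "rz": 0, "jaw": 0.03}, {"dx": 0, "dy": 0, "dz": 0, "rx": 0, "ry": 0, "rz": 0, "jaw": 0.025}, {"dx": 0, "dy": 0, "dz": 0, "rx": 0, "ry": 0, "rz": 0, "jaw": 0.021}, {"dx": 0, "dy": 0, "dz": 0, "rx": 0, "ry": 0, "rz": 0, "jaw": 0.018}, {"dx": 0, "dy": 0, "dz": 0, "rx": 0, "ry": 0, "rz": 0, "jaw": 0.018}], squeeze=20)

```text
time: 26.32
eef_pos: [0.4416, 0.1446, 0.0304]
tcp_rot: [0.707, 0.707, 0.0, 0.0]
contact_force: [0.3, 0.4, 0.0]
opening: 0.212
```

```bash
python3 -c "
from h import *
s,im=snap('wrist','w12');print(s['eef_pos'],s['contact_force'])
overlay('wrist',s['eef_pos'],.0065,.015,(220,240,420,390),'o12',s,'w12',4)
"
```

```text
[0.44161841 0.14461776 0.0304379 ] [0.34366151 0.44846002 0.00445409]
```

View pics/o12.png

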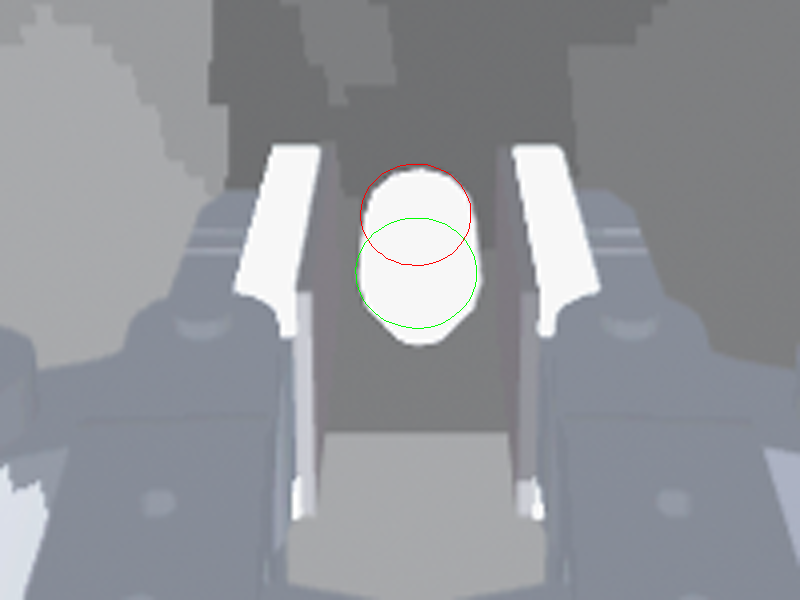

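Emit:
drive_tool(deltas=[{"dx": 0.0003, "dy": -0.0004, "dz": -0.001, "rx": 0, "ry": 0, "rz": 0, "jaw": 0.018}, {"dx": 0, "dy": 0, "dz": 0, "rx": 0, "ry": 0, "rz": 0, "jaw": 0.015}, {"dx": 0, "dy": 0, "dz": 0, "rx": 0, "ry": 0, "rz": 0, "jaw": 0.013}, {"dx": 0, "dy": 0, "dz": 0, "rx": 0, "ry": 0, "rz": 0, "jaw": 0.009}, {"dx": 0, "dy": 0, "dz": 0, "rx": 0, "ry": 0, "rz": 0, "jaw": 0.008}, {"dx": 0, "dy": 0, "dz": 0, "rx": 0, "ry": 0, "rz": 0, "jaw": 0.008}, {"dx": 0, "dy": 0, "dz": 0, "rx": 0, "ry": 0, "rz": 0, "jaw": 0.008}], squeeze=20)

```text
time: 27.25
eef_pos: [0.4415, 0.1441, 0.0288]
tcp_rot: [0.707, 0.707, 0.0, -0.0]
contact_force: [-0.9, 1.1, 0.6]
opening: 0.135
```

Emit:
drive_tool(deltas=[{"dx": 0, "dy": 0, "dz": 0.01, "rx": 0, "ry": 0, "rz": 0, "jaw": 0.008}, {"dx": 0, "dy": 0, "dz": 0.025, "rx": 0, "ry": 0, "rz": 0, "jaw": 0.008}, {"dx": 0, "dy": 0, "dz": 0.03, "rx": 0, "ry": 0, "rz": 0, "jaw": 0.008}, {"dx": 0, "dy": 0, "dz": 0.03, "rx": 0, "ry": 0, "rz": 0, "jaw": 0.008}, {"dx": 0, "dy": 0, "dz": 0.025, "rx": 0, "ry": 0, "rz": 0, "jaw": 0.008}, {"dx": 0.0212, "dy": -0.0299, "dz": 0, "rx": 0, "ry": 0, "rz": 0, "jaw": 0.008}, {"dx": 0.0212, "dy": -0.0299, "dz": 0, "rx": 0, "ry": 0, "rz": 0, "jaw": 0.008}, {"dx": 0.0212, "dy": -0.0299, "dz": 0, "rx": 0, "ry": 0, "rz": 0, "jaw": 0.008}, {"dx": 0.0212, "dy": -0.0299, "dz": 0, "rx": 0, "ry": 0, "rz": 0, "jaw": 0.008}, {"dx": 0.0212, "dy": -0.0299, "dz": 0, "rx": 0, "ry": 0, "rz": 0, "jaw": 0.008}, {"dx": 0.0212, "dy": -0.0299, "dz": 0, "rx": 0, "ry": 0, "rz": 0, "jaw": 0.008}, {"dx": 0.0212, "dy": -0.0299, "dz": 0, "rx": 0, "ry": 0, "rz": 0, "jaw": 0.008}, {"dx": 0.0212, "dy": -0.0299, "dz": 0, "rx": 0, "ry": 0, "rz": 0, "jaw": 0.008}, {"dx": 0.0212, "dy": -0.0299, "dz": 0, "rx": 0, "ry": 0, "rz": 0, "jaw": 0.008}, {"dx": 0.0212, "dy": -0.0299, "dz": 0, "rx": 0, "ry": 0, "rz": 0, "jaw": 0.008}, {"dx": 0, "dy": 0, "dz": 0, "rx": 0, "ry": 0, "rz": 0, "jaw": 0.008}, {"dx": 0, "dy": 0, "dz": 0, "rx": 0, "ry": 0, "rz": 0, "jaw": 0.008}, {"dx": 0, "dy": 0, "dz": 0, "rx": 0, "ry": 0, "rz": 0, "jaw": 0.008}], squeeze=20)

```text
time: 29.5
eef_pos: [0.6529, -0.1538, 0.1488]
tcp_rot: [0.707, 0.707, -0.0, -0.0]
contact_force: [1.1, 0.7, -0.2]
opening: 0.135
```

```bash
python3 -c "
from h import *
s,_=snap('wrist','w13');print(s['eef_pos'],s['opening'],s['contact_force'])
overlay('wrist',s['eef_pos'][:2],.0065,.015,(220,180,420,330),'o13',s,'w13',4,s['eef_pos'][2]-.0288)
print((w2px('wrist',[.6535,-.155,.018],s)-[220,180])*4)
"
```

```text
[ 0.6529074  -0.15379616  0.14882465] 0.13529039122384362 [ 1.06401026  0.69924041 -0.22568115]
[419.2 239.6]
```

View pics/o13.png

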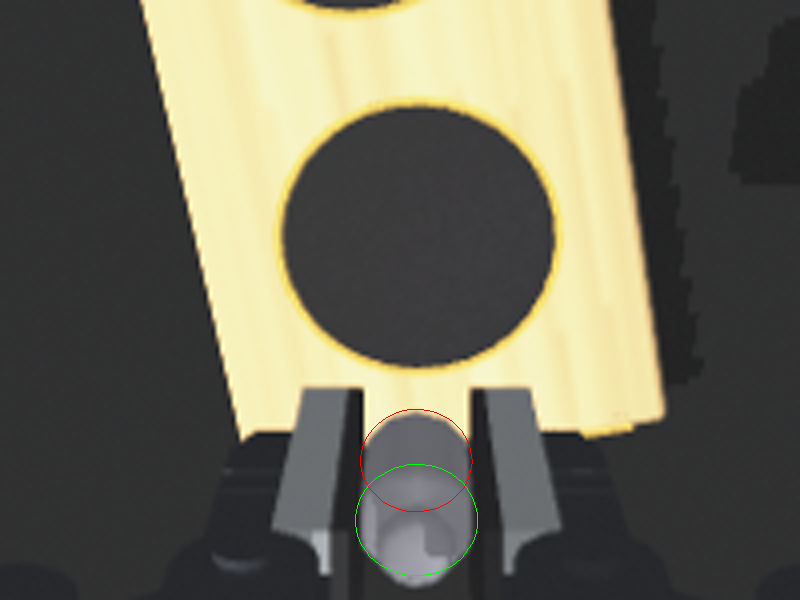

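Emit:
drive_tool(deltas=[{"dx": 0.0003, "dy": 0.0002, "dz": -0.02, "rx": 0, "ry": 0, "rz": 0, "jaw": 0.008}, {"dx": 0, "dy": 0, "dz": -0.03, "rx": 0, "ry": 0, "rz": 0, "jaw": 0.008}, {"dx": 0, "dy": 0, "dz": -0.025, "rx": 0, "ry": 0, "rz": 0, "jaw": 0.008}, {"dx": 0, "dy": 0, "dz": -0.015, "rx": 0, "ry": 0, "rz": 0, "jaw": 0.008}, {"dx": 0, "dy": 0, "dz": -0.006, "rx": 0, "ry": 0, "rz": 0, "jaw": 0.008}, {"dx": 0, "dy": 0, "dz": -0.002, "rx": 0, "ry": 0, "rz": 0, "jaw": 0.008}, {"dx": 0, "dy": 0, "dz": 0, "rx": 0, "ry": 0, "rz": 0, "jaw": 0.008}, {"dx": 0, "dy": 0, "dz": 0, "rx": 0, "ry": 0, "rz": 0, "jaw": 0.008}, {"dx": 0, "dy": 0, "dz": 0, "rx": 0, "ry": 0, "rz": 0, "jaw": 0.008}], squeeze=20)

```text
time: 30.68
eef_pos: [0.6542, -0.1548, 0.0516]
tcp_rot: [0.707, 0.707, 0.0, 0.001]
contact_force: [-0.7, -0.3, -0.9]
opening: 0.138
```

Emit:
drive_tool(deltas=[{"dx": -0.0006, "dy": 0.001, "dz": -0.002, "rx": 0, "ry": 0, "rz": 0, "jaw": 0.008}, {"dx": 0, "dy": 0, "dz": -0.001, "rx": 0, "ry": 0, "rz": 0, "jaw": 0.008}, {"dx": 0, "dy": 0, "dz": -0.001, "rx": 0, "ry": 0, "rz": 0, "jaw": 0.008}, {"dx": 0, "dy": 0, "dz": -0.0005, "rx": 0, "ry": 0, "rz": 0, "jaw": 0.008}, {"dx": 0, "dy": 0, "dz": 0, "rx": 0, "ry": 0, "rz": 0, "jaw": 0.008}, {"dx": 0, "dy": 0, "dz": 0, "rx": 0, "ry": 0, "rz": 0, "jaw": 0.008}], squeeze=20)

```text
time: 31.42
eef_pos: [0.6531, -0.1536, 0.0468]
tcp_rot: [0.707, 0.707, -0.0, -0.0]
contact_force: [-3.5, 1.4, 4.9]
opening: 0.138
```

The 20 is seated. Releasing, then rising high for the final look.

Emit:
drive_tool(deltas=[{"dx": 0, "dy": 0, "dz": 0, "rx": 0, "ry": 0, "rz": 0, "jaw": 0.014}, {"dx": 0, "dy": 0, "dz": 0, "rx": 0, "ry": 0, "rz": 0, "jaw": 0.02}, {"dx": 0, "dy": 0, "dz": 0, "rx": 0, "ry": 0, "rz": 0, "jaw": 0.035}, {"dx": 0, "dy": 0, "dz": 0, "rx": 0, "ry": 0, "rz": 0, "jaw": 0.05}, {"dx": 0, "dy": 0, "dz": 0, "rx": 0, "ry": 0, "rz": 0, "jaw": 0.05}, {"dx": 0, "dy": 0, "dz": 0.02, "rx": 0, "ry": 0, "rz": 0, "jaw": 0.05}, {"dx": 0, "dy": 0, "dz": 0.04, "rx": 0, "ry": 0, "rz": 0, "jaw": 0.06}, {"dx": 0, "dy": 0, "dz": 0.04, "rx": 0, "ry": 0, "rz": 0, "jaw": 0.085}, {"dx": 0, "dy": 0, "dz": 0, "rx": 0, "ry": 0, "rz": 0, "jaw": 0.085}, {"dx": 0, "dy": 0, "dz": 0, "rx": 0, "ry": 0, "rz": 0, "jaw": 0.085}, {"dx": 0, "dy": 0, "dz": 0, "rx": 0, "ry": 0, "rz": 0, "jaw": 0.085}], squeeze=20)

```text
time: 32.8
eef_pos: [0.6521, -0.1533, 0.1445]
tcp_rot: [0.707, 0.707, -0.001, -0.001]
contact_force: [-0.3, -0.9, 0.1]
opening: 0.996
```

```bash
python3 -c "
from h import *
s,_=snap('wrist','w14');print(s['eef_pos'])
overlay('wrist',(.6535,-.154),.0065,.015,(220,140,420,290),'o14',s,'w14',4,.018)
snap('side','side14'); im=cv2.imread('pics/side14.png'); cv2.imwrite('pics/c14.png',cv2.resize(im[140:290,240:440],None,fx=4,fy=4,interpolation=cv2.INTER_CUBIC))
"
```

```text
[ 0.65214612 -0.15326817  0.14454438]
```

View pics/o14.png

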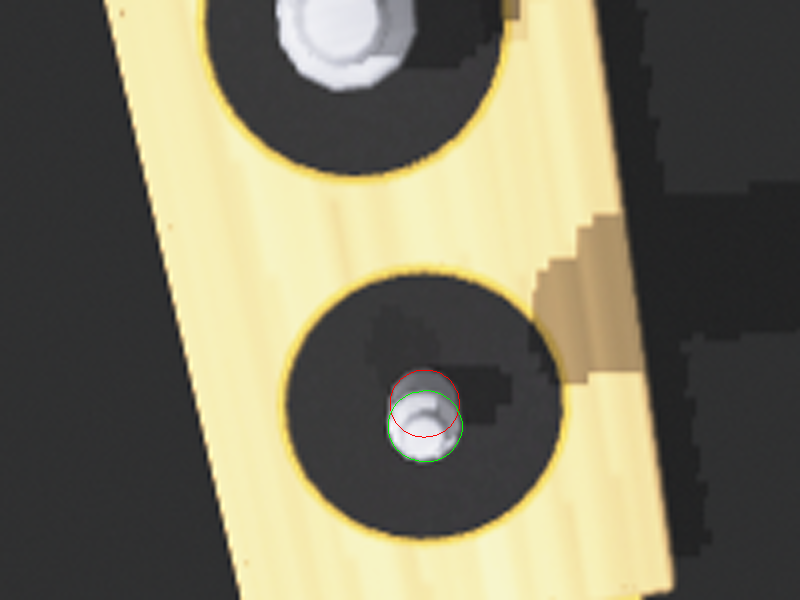

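View pics/c14.png

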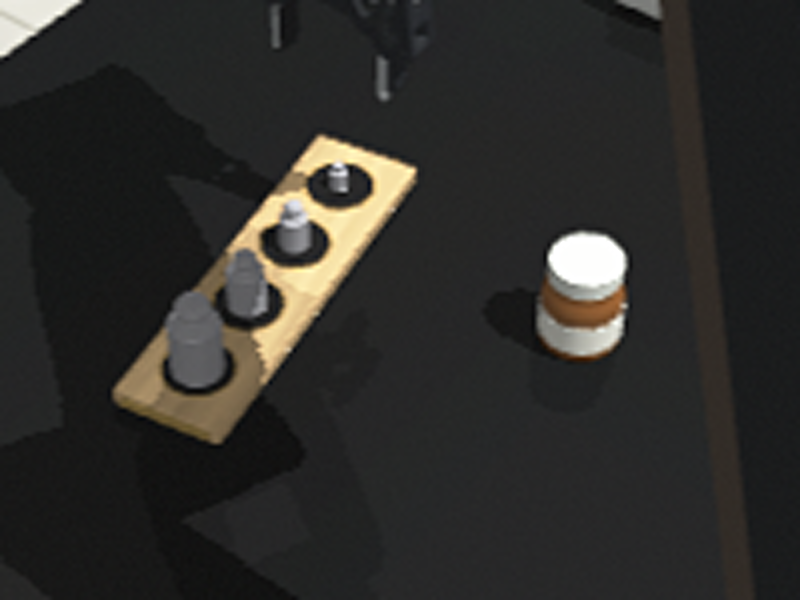

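All four stand upright and centred, smallest at the balance (-y) end. The jar is still at (386,213) in the side view, and the gripper is clear. Handing in.

```bash
python3 -c "
from h import *
print(workorder.sign_off(), ctrl.get_state()['time'])"
```

```text
the job is handed in; nothing more can be done
the job is handed in; nothing more can be done
```

The four check weights are on the board's rubber discs and the job is handed in. The 20 g is on disc a at the -y end, where the balance stands, then 100 g on b, 200 g on c and 500 g on d at the far end. I lowered each one slowly until it touched before opening the jaws, and robot time was about 33 s of the 120 s allowed.

- **Centring:** wrist-camera overlays after each release put every foot within about 1 mm of its disc centre. The camera calibration is only good to about 2 mm.
- **Last side view:** all four weights are upright and in order, the jar stands where it was, and the gripper is clear.
- **Forces:** contact readings at the end of each move stayed under 10 N. I did not see the values during the moves.
- **Failures:** my first move call was refused because its rows lacked some keys. Nothing moved, and no check failed or disagreed.

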